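# Flip the stop over on the sprue cutter and press its lever in to prove it

### The job

The jaws of the bench sprue cutter have just been reset and its travel stop must be proved before a casting is cut. With the hand lever left wide open, push the yellow flip stop over with the fingers until it lies fully down between bar and lever; then, with the backs of the fingers on the lever's outer side, press the red lever in without slamming it until it comes up firmly on the stop, short of the black bar. Finish still holding it there, so that the gap can be gauged; grip nothing and leave the other things on the bench where they are.

Things in the scene. Friction and masses are not known exactly. Their poses are not given: they have to be found in the camera images.
- cutter: Bench sprue cutter, fixed: green base plate 140 x 100 x 10 mm, pivot bolt with its head 74 mm high. Origin on the bench under the pivot bolt. z up; -x runs from the pivot along the fixed bar to the handle ends, +x to the cutting jaws (60 mm long); +y is the lever's side.
- bar_grip (a point): Middle of the black grip of the fixed bar, at x -140, y -14, z 40 mm of the cutter, same axes. The grip is round, 22 to 26 mm thick, from x -87 to -194 mm; between grip and pivot the bar is flat steel, 12 mm wide, its top 50 mm above the bench.
- lever (a joint): Hand lever's angle about the pivot axis, rad. 0: wide open, held by its return spring, at 0.72 rad to the bar; grows as it is pressed in. It meets the lowered stop at about 0.47, leaving some 40 mm between the grips; with the stop up it would run on to 0.72, onto the bar. At mid grip the spring takes 1 N at first and 3 N at the stop; about 8 N in all holds it firmly there.
- lever_grip (a point): Middle of the lever's red grip: 140 mm from the pivot axis along the lever, 14 mm off it to the outer side, 40 mm above the bench. Grip round, 22 to 26 mm thick, 53 mm long to either side. Axes turn with the lever: x along it to the pivot, z up, +y to the outer side, away from the bar, where it is pressed; pressing moves it towards its -y.
- flip_stop (a joint): Angle of the yellow flip stop, hinged on top of the bar, rad. 0: folded back to the bar's outer (-y) side; grows as it tips over towards the lever. Past about 0.4 it falls on by its own weight; 2.09: fully down, level. Hinge axis parallel to the bar at x -75, y -14, z 55 mm of the cutter. Starts at 0 to 0.1; under 1 N pushes it.
- stop_nose (a point): Middle of the flip stop's nose block: 24 mm wide along the bar, 20 mm thick, centre 31 mm from the hinge axis, end 39 mm from it. Folded back it leans outwards over the bar, outermost edge 22 mm outside the hinge axis and 87 mm up, top edge 98 mm up; down it is 47 mm up, between bar and lever. Its axes turn with it: x along the bar to the pivot, +y from hinge to bumper.
- ring_clamp: Wooden ring clamp, 22 x 120 x 22 mm, loose on the bench; to be left alone. Origin at the centre of its underside.
- tweezers: Cross-lock tweezers with red sleeves, 19 x 150 x 9 mm, loose on the bench; to be left alone. Origin at the centre of its underside.
- flush_cutters: Small cutters with blue handles, 56 x 122 x 10 mm, loose on the bench; to be left alone. Origin at the centre of its underside.
- small_pot: Small clear screw pot, 41 mm across, 22 mm high, loose on the bench; to be left alone. Origin at the centre of its underside.
- flux_cup: Small dark cup, 28 mm across, 17 mm high, loose on the bench; to be left alone. Origin at the centre of its underside.
- pitch_lump: Dark lump of pitch, 38 x 48 x 17 mm, loose on the bench; to be left alone. Origin at the centre of its underside.
- lidded_jar: White jar with a dark screw lid, 99 mm across, 78 mm high, loose on the bench; to be left alone. Origin at the centre of its underside.

How it is judged:
By the outcome, as a careful person would: the job done as asked, in the order asked, and still so for the second after the job is handed in, while the arm keeps its last pose, push and grip.
It also fails if it takes over 51 s, if anything falls off the work surface, if the arm or the gripper's body presses on something with over 40 N, if the wrist force passes 120 N, or if a joint passes its speed limit or range.

### The arm

A 7-joint arm with a two-finger parallel gripper is mounted at the origin on a cart in front of the work surface, level with it; the furniture and walls round the work are solid. World frame = base frame: x ahead of the robot, y to its left, z up, the work surface at z = 0. Lengths are in mm, angles in degrees, forces in N, time in s.
With the tool pointing down it reaches from about 425 to 825 mm from the base axis. Payload 3.6 kg.
Tool frame: the origin (TCP) lies at the very end of the fingers, on their centre line; the grasp point (between the pads) lies 19 mm behind it; y points along the fingers, z is the direction in which the jaws open and shut, and the axes are right-handed (so a half turn about y gives the same grasp; the last joint's range is limited). The gripper opens to 93 mm and grips with 3 to 60 N. Pads are 15 mm wide; open, the fingers measure 128 mm over their backs; the gripper's body (75 mm by 188 mm) begins 65 mm behind the grasp point.
Start: joints at [-64.773, 35.231, -0.722, 81.555, 0.464, 63.22, -2.315], TCP at [292.483, 580.444, 218.64] pointing down, gripper open.
Joint ranges: [-178.69, 178.69], [-17.37, 117.87], [-77.05, 75.6], [15.02, 138.74], [-78.02, 258.01], [0.78, 113.62], [-162.83, 162.83]. Speed limits (degrees/s): [159.86, 159.86, 180, 180, 180, 180, 180].

### API

Orientations are given as a 3x3 rotation matrix whose columns are the frame's x, y, z axes.
In Python, from station import status, viewer, ticket, spotter gives the robot as it stands.
- The arm moves only by the tool play_rows, never from a script. Its argument "motion" is a list of rows, each a list of 7 numbers: the shift along the tool's x, y, z in cm, then the turn, a rotation vector about the tool's x, y, z in degrees, then the closure, from 0 (fully open) to 1 (shut). In form: [[x, y, z, wx, wy, wz, fingers], ...]. A call has 1 to 5 rows; each row shifts and turns the commanded pose from where the row before left it, along the tool's axes as they then stand; what a row does not reach is not made up. A row lasts 1/12 s, in which the tool goes at most 41.7 mm and 7.16 degrees, less where a joint would pass 70% of its speed; a pose out of reach is approached as far as the arm can. A call is refused whole if a number of a shift passes 4.17 or a number of a turn 7.16, either way. A call with a gripper value outside its range is refused whole. The fingers move at their own pace and stop on an object; the grip force is fixed at half the most. Time passes only in rows, so rows that do not move let the fingers close. It gives the time, the measured TCP pose, the force and the opening at its end, in the units of the state.
- status.observe(): the state, without advancing time (a new reading comes with each control period).
- viewer.capture(name): name is "scene" or "top" or "wrist"; returns the picture (420x560x3 uint8, blue, green, red); there is no depth.
- viewer.get_calibration(name): a dict with "fx", "fy", "cx", "cy" (pixels), "dist_coeffs" ([k1, k2, p1, p2, k3] as OpenCV has them; the pictures are not rectified), "R" (3x3) and "t" (3): a world point X has camera coordinates R X + t. Camera axes: x right, y down, z forward; pixel columns grow to the right and rows downward; lengths in mm; the calibration is good to about 2 mm. A picture is of the moment at which its call begins: read the wrist's pose just before it. get_calibration takes no time and is no camera call; for the wrist camera it gives the pose at the moment of the call.
- ticket.finish_job(): hands the job in, once; it reports no verdict.
Trained networks look in the newest picture that a camera, given by its name, has taken for a name from the list of things; names that differ only in an ending like _2 or _b are one class to them, and where a whole thing is asked for, a point or a joint stands for the part that bears it (a point fixed in the world has none). Each returns a list of dicts, best first, with "score" (0 to 1); they miss things now and then, are a little off and sometimes report something else, mostly with a low value. They report only what shows in the picture. A call takes as long as a camera call.
- spotter.recognise(query, camera): "bbox" ([left, top, width, height] in pixels, round what is visible of it).
- spotter.outline_of(query, camera): "region" (420x560 bool, what is visible of it) and "bbox" ([left, top, width, height] in pixels, round what is visible of it).
- spotter.spot_point(query, camera): "position" ([column, row] in pixels: a listed point, or the origin of a listed thing).
The state is a dict: "t": time; "joints": joint angles; "joint_vel": joint speeds; "joint_torque": joint torques, N m; "ee_pos": TCP position; "orientation": TCP orientation; "ft_force": force on the tool from outside, world axes, zero at the start; "moment": the same for the moment, N m; "width": finger opening in mm.
Only numpy, scipy, OpenCV 4.12 (cv2) and the standard library are available. Lean on these libraries where they do the work, as an engineer would, in place of code of your own. Each camera call takes 0.05 s, during which the arm holds its last target.

## Working session

There is one attempt and no reset: what is moved stays moved. The work goes in short steps, Python scripts to look and compute and a tool call to move; the robot and the scene stay as the last step left them, time stands still between calls to the robot, and variables do not carry over. Pictures are saved under pics/ and viewed, and the job is handed in when it is done.

Besides the shell and the picture viewer there is one more tool, called after "Emit:" in YAML: its name, and indented under it one key for each argument. play_rows: Moves the arm, as the interface text tells. Its arguments: {"type":"object","properties":{"motion":{"type":"array","items":{"type":"array","items":{"type":"number"}}}},"required":["motion"]}

```bash
ls; mkdir -p pics; cat > h.py <<'E'
import numpy as np, cv2
from station import status, viewer, ticket, spotter
np.set_printoptions(precision=2,suppress=True)
def cap(n,f):
    im=viewer.capture(n); cv2.imwrite('pics/'+f,im); return im
E
python3 - <<'E'
from h import *
s=status.observe(); print(s)
for n in ['scene','top','wrist']:
    cap(n,n+'0.png')
    c=viewer.get_calibration(n); R=np.array(c['R']);print(n,c['fx'],c['cx'],c['cy'],c['dist_coeffs'],R.tolist(),-R.T@np.array(c['t']))
    for q in ['cutter','bar_grip','lever_grip','stop_nose']:
        print(q,[(r['position'],r['score']) for r in spotter.spot_point(q,n)][:2])
E
```

```text
pics
{'t': 0.0, 'joints': array([-64.77,  35.29,  -0.72,  81.64,   0.46,  63.22,  -2.31]), 'joint_vel': array([-0.01,  0.08,  0.15,  0.04,  0.01, -0.1 ,  0.01]), 'joint_torque': array([ -0.  , -45.89,   0.21, -16.57,  -0.06,   0.02,   0.  ]), 'ee_pos': array([292.16, 579.77, 217.49]), 'orientation': array([[ 0.89, -0.  ,  0.45],
       [-0.45, -0.  ,  0.89],
       [ 0.  , -1.  , -0.  ]]), 'ft_force': array([ 0.1 , -0.8 ,  0.47]), 'moment': array([ 0.03,  0.04, -0.01]), 'width': 92.99519527466065}
scene 495.6198994084724 280.87435778252694 210.26456826049815 [0.06 0.   0.   0.   0.  ] [[0.7435890423786152, -0.6685491224193004, -0.010835449544769277], [-0.4595950904192682, -0.49927700226666255, -0.7345031163106934], [0.4856415230568311, 0.5511483882948387, -0.6785188023651539]] [ -61.98 -884.68  990.18]
cutter [([249.4, 193.5], 0.8)]
bar_grip []
lever_grip [([223.8, 163.3], 0.79), ([312.0, 197.1], 0.25)]
stop_nose [([222.1, 180.8], 0.66), ([284.8, 297.2], 0.18)]
top 527.7427666490938 288.4928260411131 210.87969695858843 [-0.21  0.    0.    0.    0.  ] [[-0.005302889086047511, -0.9998251388076675, 0.017932405738474447], [-0.9885038674602674, 0.0025314485478064724, -0.15117438865212504], [0.15110255915580986, -0.01852791344102193, -0.9883444404862541]] [ 346.03 -130.39 1496.94]
cutter [([229.3, 198.8], 0.73)]
bar_grip [([196.0, 234.4], 0.78)]
lever_grip [([181.3, 194.7], 0.93)]
stop_nose [([212.0, 220.5], 0.46)]
wrist 343.4403501799053 276.98736296458316 207.84528951477887 [-0.02  0.    0.    0.    0.  ] [[0.4491028241208272, 0.8934797352657428, -0.0007848797080940828], [0.8633623198913709, -0.4337379734647502, 0.25783109774905405], [0.2300264288260982, -0.11647030971088891, -0.966189685826423]] [228.86 613.67 384.73]
cutter []
bar_grip []
lever_grip []
stop_nose []
```

View pics/scene0.png

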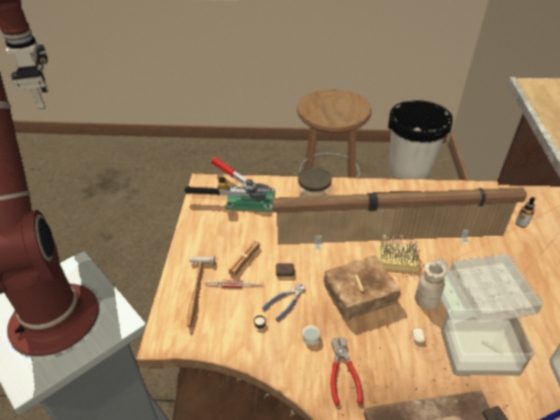

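View pics/top0.png

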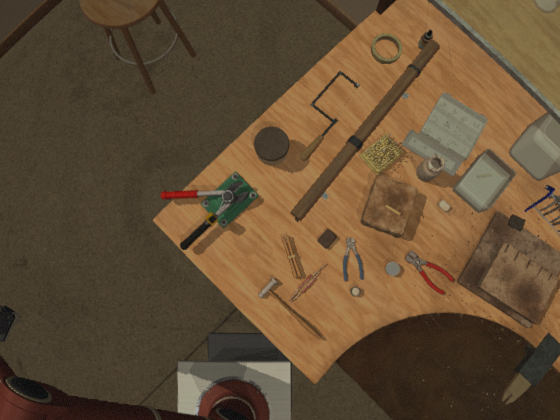

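View pics/wrist0.png

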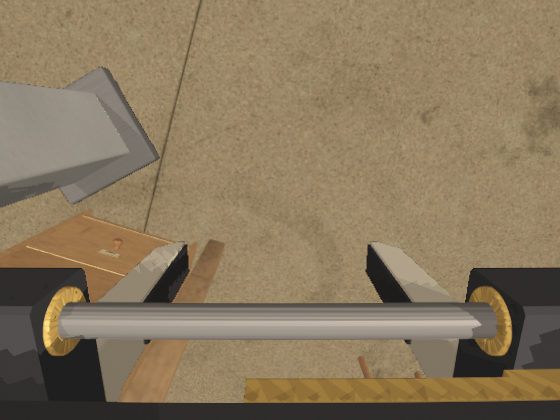

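```bash
cat >> h.py <<'E'
def ray(n,px):
    c=viewer.get_calibration(n);K=np.array([[c['fx'],0,c['cx']],[0,c['fy'],c['cy']],[0,0,1]])
    u=cv2.undistortPoints(np.array([[px]],float),K,np.array(c['dist_coeffs'])).ravel()
    R=np.array(c['R']);o=-R.T@np.array(c['t']);d=R.T@np.array([u[0],u[1],1]);return o,d
def atz(n,px,z):
    o,d=ray(n,px);return o+d*(z-o[2])/d[2]
def proj(n,P):
    c=viewer.get_calibration(n);K=np.array([[c['fx'],0,c['cx']],[0,c['fy'],c['cy']],[0,0,1]])
    return cv2.projectPoints(np.array(P,float).reshape(-1,1,3),cv2.Rodrigues(np.array(c['R']))[0],np.array(c['t']),K,np.array(c['dist_coeffs']))[0].reshape(-1,2)
E
python3 - <<'E'
from h import *
for n,q,p,z in [('top','cutter',[229.3,198.8],0),('top','bar',[196,234.4],40),('top','lever',[181.3,194.7],40),('top','nose',[212,220.5],85),('scene','cutter',[249.4,193.5],0),('scene','lever',[223.8,163.3],40),('scene','nose',[222.1,180.8],85)]:
    print(n,q,atz(n,p,z))
for n in ['top','scene']:
    im=cv2.imread(f'pics/{n}0.png')
    x,y=(150,140) if n=='top' else (170,130)
    cv2.imwrite(f'pics/{n}0c.png',cv2.resize(im[y:y+120,x:x+150],None,fx=5,fy=5,interpolation=cv2.INTER_CUBIC))
E
```

```text
top cutter [610.54  11.99   0.  ]
top bar [503.18 100.24  40.  ]
top lever [615.72 144.51  40.  ]
top nose [536.1   50.18  85.  ]
scene cutter [626.41  41.02   0.  ]
scene lever [631.57 171.05  40.  ]
scene nose [544.96  58.18  85.  ]
```

View pics/top0c.png

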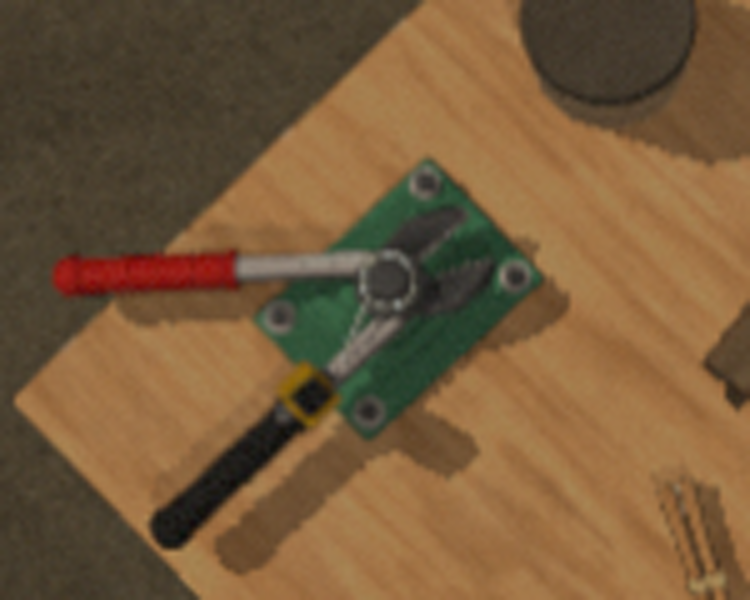

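View pics/scene0c.png

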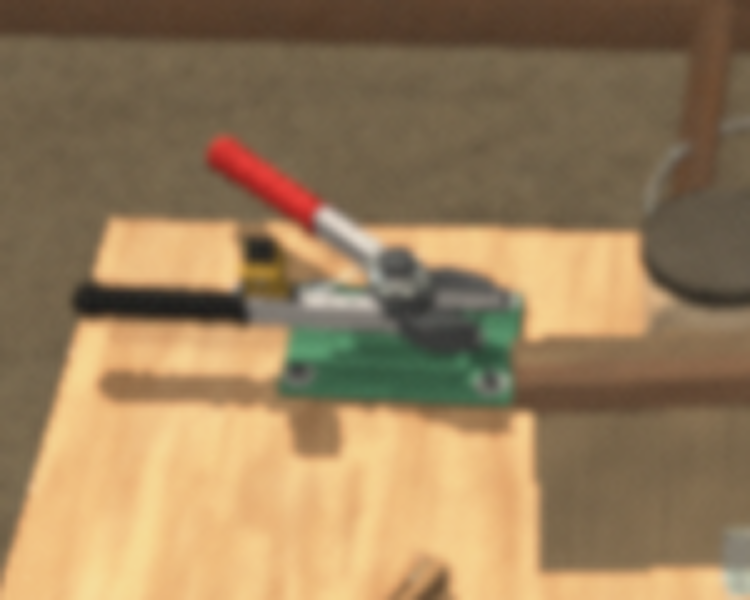

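```bash
cat > fit.py <<'E'
from h import *
from scipy.optimize import least_squares
def L(r,o,z,a=0.72): # along lever r, outer offset
    return [-np.cos(a)*r+np.sin(a)*o, np.sin(a)*r+np.cos(a)*o, z]
def w(p,P):
    P=np.array(P,float);c,s=np.cos(p[2]),np.sin(p[2]);return np.array([p[0]+c*P[0]-s*P[1],p[1]+s*P[0]+c*P[1],P[2]])
tc=lambda u,v:(150+(u+.5)/5-.5,140+(v+.5)/5-.5)
sc=lambda u,v:(170+(u+.5)/5-.5,130+(v+.5)/5-.5)
obs=[('top',tc(388,280),[0,0,74]),('top',tc(156,542),[-194,-14,40]),('top',tc(55,277),L(193,14,40)),('top',tc(237,266),L(87,14,45)),
('top',tc(310,392),[-75,-25,92]),
('scene',sc(400,260),[0,0,74]),('scene',sc(74,298),[-194,-14,40]),('scene',sc(210,146),L(193,14,40)),('scene',sc(318,213),L(87,14,45))]
pl=[(428,160,1,1),(543,280,1,-1),(368,437,-1,-1),(252,320,-1,1)]
def res(p):
    r=[]
    for n,px,P in obs: 
        P=list(P);W=w(p,P)+(np.array([p[4],p[5],0]) if n=='scene' else 0); r+=list(proj(n,W)[0]-px)
    for u,v,a,b in pl: r+=list(proj('top',w(p,[p[3]+70*a,50*b,10]))[0]-tc(u,v))
    return np.array(r+[p[4]/5,p[5]/5])
if __name__=='__main__':
    f=least_squares(res,[615,15,-.7,0,0,0],loss='soft_l1');print(f.x,np.degrees(f.x[2]));print(res(f.x)[:-2].reshape(-1,2))
    p=f.x
    for nm,P in [('pivot',[0,0,0]),('bar',[-140,-14,40]),('lever',L(140,14,40)),('stop hinge',[-75,-14,55]),('nose out',[-75,-36,87])]: print(nm,w(p,P))
E
python3 fit.py
```

```text
[608.28  11.26  -0.82  -1.     1.9    6.19] -46.73646032562534
[[-0.14 -0.68]
 [-0.22  0.  ]
 [-0.21 -0.12]
 [ 0.12  0.28]
 [ 0.62  1.21]
 [-0.76 -0.98]
 [-0.6   0.34]
 [ 1.04  0.73]
 [ 0.83  0.89]
 [-0.06 -1.17]
 [ 0.53 -0.46]
 [-0.44  1.5 ]
 [-0.69 -0.32]]
pivot [608.28  11.26   0.  ]
bar [502.14 103.61  40.  ]
lever [617.36 151.66  40.  ]
stop hinge [546.68  56.28  55.  ]
nose out [530.66  41.2   87.  ]
```

```bash
cat > plan.py <<'E'
from h import *
import sys
from fit import w,L
from scipy.spatial.transform import Rotation as Ro
p=[608.28,12.5,np.radians(-46.74)]
def st():
    s=status.observe();R=np.array(s['orientation']);
    print('t %.2f'%s['t'],'ee',s['ee_pos'],'yaw z %.1f'%np.degrees(np.arctan2(R[1,2],R[0,2])),'F',s['ft_force'],'w %.1f'%s['width'],'ydir',R[:,1]); return s,R
def plan(T,yaw):
    s,R=st(); z=np.array([np.cos(yaw),np.sin(yaw),0]);y=np.array([0,0,-1.]);Rt=np.stack([np.cross(y,z),y,z],1)
    d=np.array(T)-s['ee_pos']; print('T',np.array(T),'d world',d,'d tool-now cm',R.T@d/10,'d in target tool',Rt.T@d/10,'rotvec tool',np.degrees(Ro.from_matrix(R.T@Rt).as_rotvec()))
E
python3 - <<'E'
from plan import *
plan(w(p,[-75,-80,200]),np.radians(43.3))
E
```

```text
t 0.75 ee [292.47 580.44 218.67] yaw z 63.3 F [ 0.73 -0.04  0.25] w 93.0 ydir [-0.  0. -1.]
T [498.62  12.29 200.  ] d world [ 206.15 -568.15  -18.67] d tool-now cm [ 43.97   1.87 -41.46] d in target tool [ 55.49   1.87 -23.96] rotvec tool [ 0.   19.96 -0.  ]
```

Emit:
play_rows:
  motion:
    - [1.5,0,-1.4,0,0,0,1]
    - [2.9,0,-2.75,0,0,0,1]
    - [2.9,0,-2.75,0,0,0,1]
    - [2.9,0,-2.75,0,0,0,1]
    - [2.9,0,-2.75,0,0,0,1]

```text
t: 1.17
ee_pos: [354.1, 409.1, 218.8]
orientation: [[0.893, 0.0, 0.45], [-0.45, 0.0, 0.893], [0.0, -1.0, 0.0]]
ft_force: [1.0, -0.0, 0.3]
width: 64.1
```

Emit:
play_rows:
  motion:
    - [2.9,0,-2.75,0,0,0,1]
    - [2.9,0,-2.75,0,0,0,1]
    - [2.9,0,-2.75,0,0,0,1]
    - [2.9,0,-2.75,0,0,0,1]
    - [2.9,0,-2.75,0,0,0,1]

```text
t: 1.58
ee_pos: [421.8, 220.9, 219.1]
orientation: [[0.893, 0.001, 0.45], [-0.45, 0.0, 0.893], [0.001, -1.0, 0.001]]
ft_force: [0.7, 0.1, -0.3]
width: 30.9
```

Emit:
play_rows:
  motion:
    - [2.9,0,-2.75,0,0,0,1]
    - [2.9,0,-2.75,0,0,0,1]
    - [2.9,0,-2.75,0,0,0,1]
    - [2.9,0,-2.75,0,0,0,1]
    - [1.5,0,-1.4,0,0,0,1]

```text
t: 2.0
ee_pos: [483.9, 47.1, 219.1]
orientation: [[0.89, 0.002, 0.456], [-0.456, -0.003, 0.89], [0.003, -1.0, -0.002]]
ft_force: [-0.5, -1.8, 0.2]
width: 0.8
```

Emit:
play_rows:
  motion:
    - [0,0,0,0,6.6,0,1]
    - [0,0,0,0,6.7,0,1]
    - [0,0,0,0,6.7,0,1]
    - [0,0,0,0,0,0,1]
    - [0,0,0,0,0,0,1]

```text
t: 2.42
ee_pos: [482.5, 53.2, 218.8]
orientation: [[0.688, 0.0, 0.726], [-0.726, -0.0, 0.688], [0.0, -1.0, 0.0]]
ft_force: [-0.1, -0.7, -0.6]
width: 0.3
```

```bash
python3 - <<'E'
from plan import *
cap('wrist','w1.png');cap('top','t1.png')
plan(w(p,[-75,-80,200]),np.radians(43.3))
im=cv2.imread('pics/t1.png');cv2.imwrite('pics/t1c.png',cv2.resize(im[140:260,150:300],None,fx=5,fy=5,interpolation=cv2.INTER_CUBIC))
E
```

```text
t 2.52 ee [482.47  53.25 218.74] yaw z 43.4 F [-0.6   0.11  0.21] w 0.2 ydir [ 0.  0. -1.]
T [498.62  12.29 200.  ] d world [ 16.16 -40.96 -18.74] d tool-now cm [ 4.09  1.87 -1.64] d in target tool [ 4.09  1.87 -1.63] rotvec tool [-0.01  0.12  0.  ]
```

View pics/w1.png

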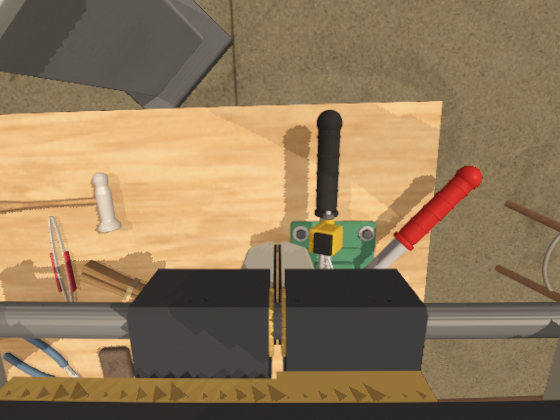

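View pics/t1c.png

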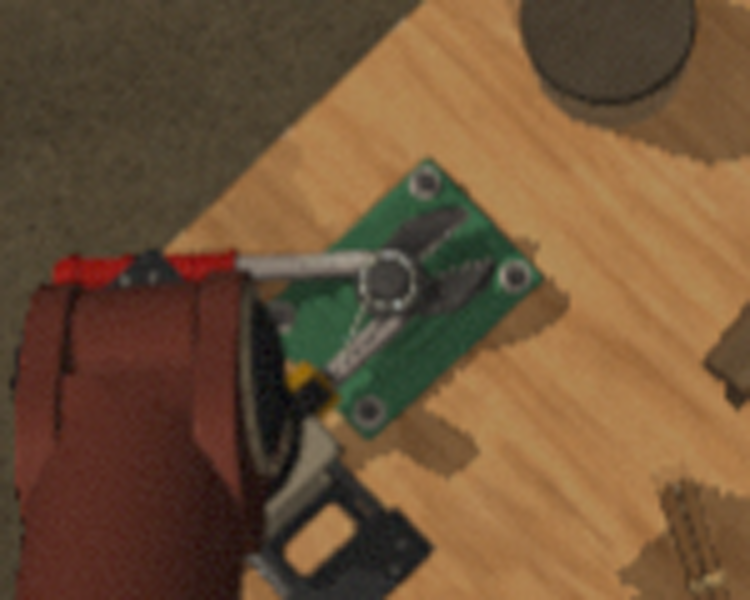

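```bash
python3 - <<'E'
from plan import *
for nm,P,px in [('bar tip',[-194,-14,40],(330,111)),('bar grip start',[-87,-14,40],(326,215)),('lev tip',L(193,14,40),(480,172)),('lev grip start',L(87,14,40),(402,240)),('plate c1',[-71,-50,10],(291,222)),('plate c2',[-71,50,10],(376,221)),('nose outer',[-75,-36,87],None),('nose top',[-75,-19,98],None)]:
    W=w(p,P); print(nm,proj('wrist',W)[0],px, (atz('wrist',px,P[2])-W) if px else '')
im=cv2.imread('pics/w1.png');cv2.imwrite('pics/w1c.png',cv2.resize(im[90:290,260:500],None,fx=3,fy=3,interpolation=cv2.INTER_CUBIC))
E
```

```text
bar tip [327.94 110.04] (330, 111) [2.09 0.75 0.  ]
bar grip start [323.72 216.19] (326, 215) [0.8  2.55 0.  ]
lev tip [474.56 170.57] (480, 172) [5.23 2.96 0.  ]
lev grip start [398.86 244.05] (402, 240) [-1.03  5.37  0.  ]
plate c1 [288.25 222.12] (291, 222) [2.18 2.27 0.  ]
plate c2 [375.6  222.43] (376, 221) [-0.94  1.46 -0.  ]
nose outer [306.05 242.92] None 
nose top [326.08 247.38] None
```

View pics/w1c.png

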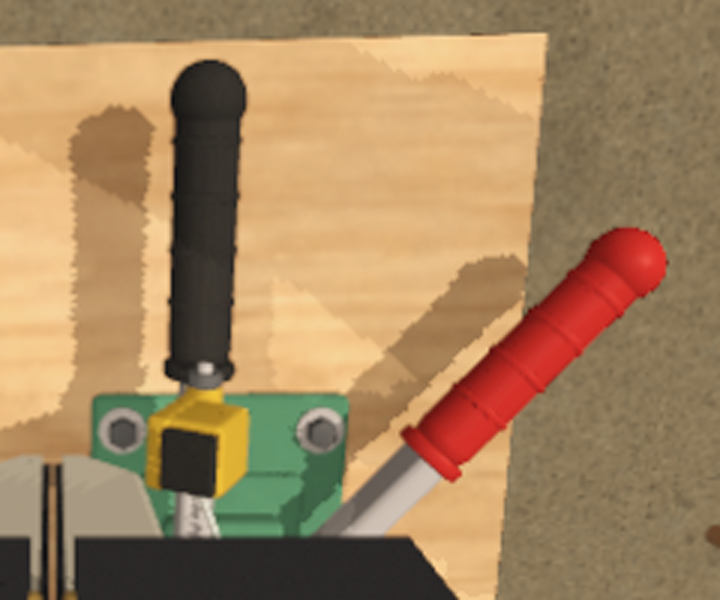

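```bash
sed -i 's/^p=.*/p=[609.5,14.5,np.radians(-46.74)]/' plan.py; python3 - <<'E'
from plan import *
plan(w(p,[-75,-82,75]),np.radians(43.3))
E
```

```text
t 2.52 ee [482.47  53.25 218.74] yaw z 43.4 F [-0.6   0.11  0.21] w 0.2 ydir [ 0.  0. -1.]
T [498.39  12.92  75.  ] d world [  15.92  -40.33 -143.74] d tool-now cm [ 4.02 14.37 -1.62] d in target tool [ 4.03 14.37 -1.61] rotvec tool [-0.01  0.12  0.  ]
```

Emit:
play_rows:
  motion:
    - [2.0,0,-0.8,0,0,0,1]
    - [2.0,2.0,-0.8,0,0,0,1]
    - [0,4.0,0,0,0,0,1]
    - [0,4.0,0,0,0,0,1]
    - [0,3.0,0,0,0,0,1]

```text
t: 2.93
ee_pos: [497.6, 12.6, 86.6]
orientation: [[0.686, -0.001, 0.727], [-0.727, 0.0, 0.686], [-0.001, -1.0, -0.001]]
ft_force: [-0.2, 0.8, -0.1]
width: 0.4
```

Emit:
play_rows:
  motion:
    - [0,1.4,0,0,0,0,1]
    - [0,0,0.5,0,0,0,1]
    - [0,0,0.5,0,0,0,1]
    - [0,0,0,0,0,0,1]

```text
t: 3.27
ee_pos: [507.9, 21.2, 75.9]
orientation: [[0.687, 0.004, 0.727], [-0.727, 0.001, 0.687], [0.002, -1.0, 0.004]]
ft_force: [0.2, -0.6, 0.3]
width: 0.2
```

```bash
python3 - <<'E'
from plan import *
plan(w(p,[-75,-72,75]),np.radians(43.3))
for n in ['wrist','top','scene']:cap(n,n+'2.png')
im=cv2.imread('pics/scene2.png');cv2.imwrite('pics/scene2c.png',cv2.resize(im[130:250,170:320],None,fx=5,fy=5,interpolation=cv2.INTER_CUBIC))
E
```

```text
t 3.27 ee [507.92  21.17  75.85] yaw z 43.4 F [ 0.24 -0.61  0.33] w 0.2 ydir [ 0.  0. -1.]
T [505.67  19.78  75.  ] d world [-2.25 -1.39 -0.85] d tool-now cm [-0.05  0.08 -0.26] d in target tool [-0.05  0.09 -0.26] rotvec tool [-0.21  0.09  0.12]
```

View pics/wrist2.png

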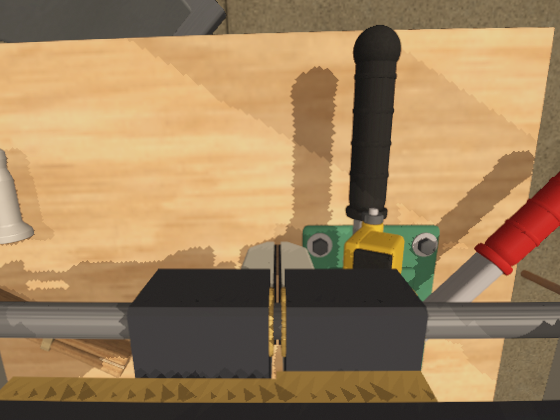

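View pics/scene2c.png

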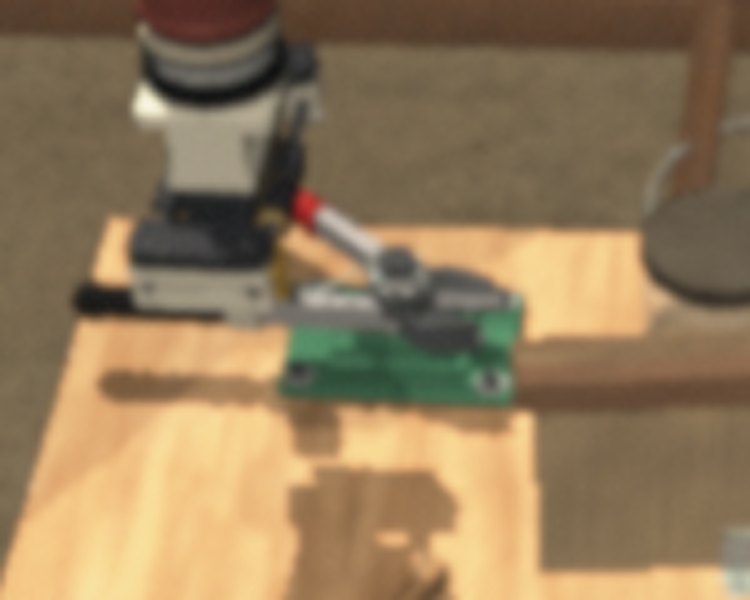

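Emit:
play_rows:
  motion:
    - [0.1,0,0.8,0,0,0,1]
    - [0,0,0.5,0,0,0,1]
    - [0,0,0.4,0,0,0,1]
    - [0,0,0.4,0,0,0,1]
    - [0,0,0.4,0,0,0,1]

```text
t: 3.83
ee_pos: [522.3, 34.2, 75.1]
orientation: [[0.685, -0.006, 0.729], [-0.729, -0.003, 0.685], [-0.002, -1.0, -0.006]]
ft_force: [-9.1, -6.6, 15.2]
width: 0.3
```

Emit:
play_rows:
  motion:
    - [0,0,0.4,0,0,0,1]
    - [0,0,0.4,0,0,0,1]
    - [0,0,0.4,0,0,0,1]
    - [0,0,0.4,0,0,0,1]
    - [0,0,0,0,0,0,1]

```text
t: 4.25
ee_pos: [537.0, 47.9, 75.1]
orientation: [[0.686, 0.002, 0.728], [-0.728, 0.001, 0.686], [0.001, -1.0, 0.002]]
ft_force: [-0.6, 0.6, -0.1]
width: 0.3
```

```bash
python3 - <<'E'
from plan import *
plan(w(p,[-75,-24,75]),np.radians(43.3))
for n in ['wrist','top','scene']:cap(n,n+'3.png')
im=cv2.imread('pics/scene3.png');cv2.imwrite('pics/scene3c.png',cv2.resize(im[130:250,170:320],None,fx=5,fy=5,interpolation=cv2.INTER_CUBIC))
E
```

```text
t 4.25 ee [537.05  47.85  75.1 ] yaw z 43.3 F [-0.57  0.59 -0.09] w 0.3 ydir [ 0.  0. -1.]
T [540.62  52.67  75.  ] d world [ 3.58  4.82 -0.1 ] d tool-now cm [-0.11  0.01  0.59] d in target tool [-0.11  0.01  0.59] rotvec tool [-0.1  -0.02  0.05]
```

View pics/wrist3.png

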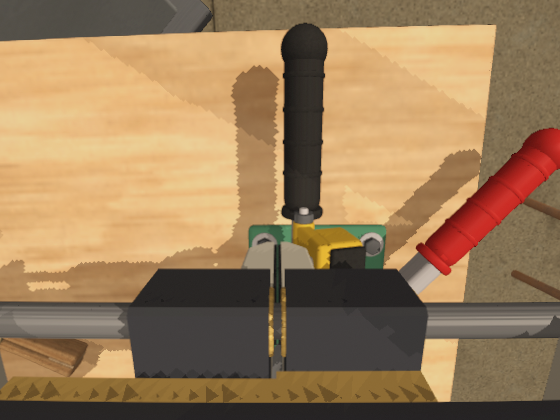

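Emit:
play_rows:
  motion:
    - [0,0,0.3,0,0,0,1]
    - [0,0,0.3,0,0,0,1]
    - [0,0,0,0,0,0,1]
    - [0,0,0,0,0,0,1]

```text
t: 4.73
ee_pos: [540.6, 51.6, 74.4]
orientation: [[0.686, -0.0, 0.728], [-0.728, 0.0, 0.686], [-0.0, -1.0, -0.0]]
ft_force: [-0.0, 0.3, 0.4]
width: 0.5
```

```bash
python3 - <<'E'
from plan import *
plan(w(p,[-75,-24,75]),np.radians(43.3))
for n in ['wrist','top','scene']:cap(n,n+'4.png')
im=cv2.imread('pics/scene4.png');cv2.imwrite('pics/scene4c.png',cv2.resize(im[130:250,170:320],None,fx=5,fy=5,interpolation=cv2.INTER_CUBIC))
E
```

```text
t 4.73 ee [540.58  51.62  74.43] yaw z 43.3 F [-0.05  0.28  0.42] w 0.5 ydir [-0.  0. -1.]
T [540.62  52.67  75.  ] d world [0.05 1.05 0.57] d tool-now cm [-0.07 -0.06  0.08] d in target tool [-0.07 -0.06  0.08] rotvec tool [ 0.   -0.01 -0.01]
```

View pics/wrist4.png

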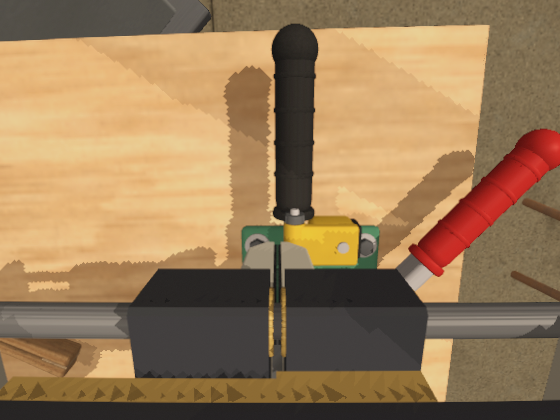

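View pics/scene4c.png

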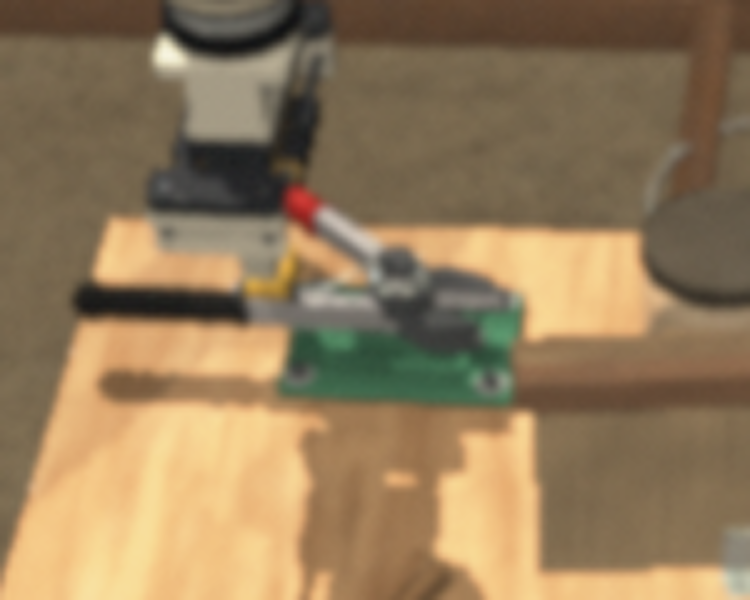

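```bash
python3 - <<'E'
from plan import *
plan(w(p,L(140,70,160)),np.radians(2))
E
```

```text
t 4.88 ee [540.33  51.17  74.58] yaw z 43.3 F [ 0.16  0.62 -0.21] w 0.4 ydir [-0. -0. -1.]
T [674.55 156.87 160.  ] d world [134.22 105.7   85.42] d tool-now cm [ 1.5  -8.55 17.02] d in target tool [-10.09  -8.54  13.78] rotvec tool [ 0.02 41.25  0.  ]
```

Emit:
play_rows:
  motion:
    - [0,-2,-0.5,0,0,0,1]
    - [0,-3.5,0,0,0,0,1]
    - [0,-3,0,0,0,0,1]
    - [0,0,0,0,0,0,1]

```text
t: 5.22
ee_pos: [540.7, 47.7, 165.3]
orientation: [[0.685, 0.012, 0.729], [-0.729, 0.001, 0.685], [0.007, -1.0, 0.009]]
ft_force: [0.1, -0.2, -0.8]
width: 0.3
```

```bash
python3 - <<'E'
from plan import *
plan(w(p,L(140,70,160)),np.radians(2))
for n in ['wrist','top','scene']:cap(n,n+'5.png')
im=cv2.imread('pics/scene5.png');cv2.imwrite('pics/scene5c.png',cv2.resize(im[130:250,170:320],None,fx=5,fy=5,interpolation=cv2.INTER_CUBIC))
E
```

```text
t 5.22 ee [540.7   47.71 165.29] yaw z 43.2 F [ 0.14 -0.16 -0.78] w 0.3 ydir [ 0.01  0.   -1.  ]
T [674.55 156.87 160.  ] d world [133.86 109.15  -5.29] d tool-now cm [ 1.21  0.7  17.22] d in target tool [-10.44   0.53  13.76] rotvec tool [-0.66 41.22  0.2 ]
```

View pics/wrist5.png

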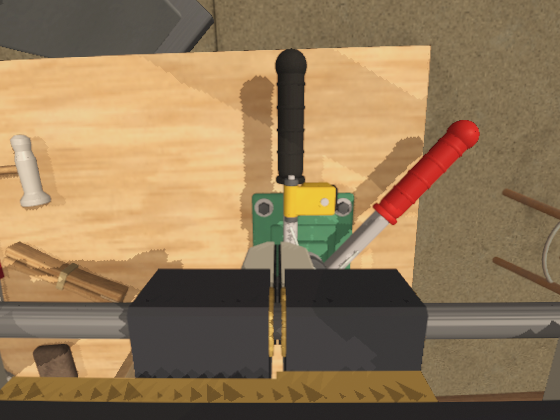

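View pics/scene5c.png

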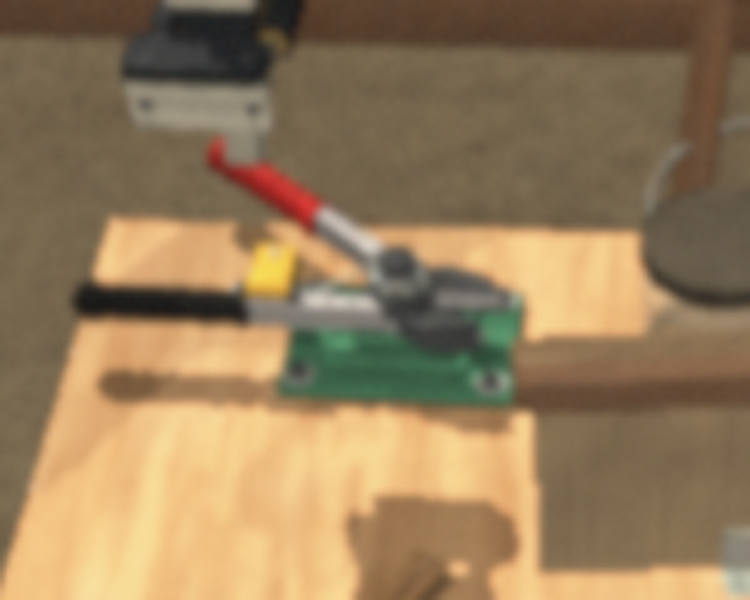

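Emit:
play_rows:
  motion:
    - [0.2,0,2.5,0,0,0,1]
    - [0.3,0,3.8,0,0,0,1]
    - [0.3,0,4.0,0,0,0,1]
    - [0.3,0,4.0,0,0,0,1]
    - [0.2,0,2.8,0,0,0,1]

```text
t: 5.78
ee_pos: [670.9, 158.7, 156.9]
orientation: [[0.687, -0.003, 0.727], [-0.727, 0.001, 0.687], [-0.003, -1.0, -0.001]]
ft_force: [0.5, -0.0, 0.5]
width: 0.3
```

Emit:
play_rows:
  motion:
    - [0,0,0,0,6.9,0,1]
    - [0,0,0,0,6.9,0,1]
    - [0,0,0,0,6.9,0,1]
    - [0,0,0,0,6.9,0,1]
    - [0,0,0,0,6.8,0,1]

```text
t: 6.2
ee_pos: [668.9, 155.4, 156.8]
orientation: [[0.148, -0.005, 0.989], [-0.989, -0.001, 0.148], [0.0, -1.0, -0.005]]
ft_force: [-0.4, 0.1, 0.2]
width: 0.2
```

Emit:
play_rows:
  motion:
    - [0,0,0,0,6.8,0,1]
    - [0,0,0,0,0,0,1]
    - [0,0,0,0,0,0,1]

```text
t: 6.45
ee_pos: [669.2, 155.5, 157.5]
orientation: [[0.039, -0.004, 0.999], [-0.999, -0.001, 0.039], [0.001, -1.0, -0.004]]
ft_force: [0.2, 0.6, 0.4]
width: 0.7
```

```bash
python3 - <<'E'
from plan import *
plan(w(p,L(140,70,20)),np.radians(2))
for n in ['wrist','top','scene']:cap(n,n+'6.png')
for nm,P in [('lev tip',L(193,14,40)),('lev grip start',L(87,14,40))]: print(nm,proj('wrist',w(p,P)))
E
```

```text
t 6.45 ee [669.16 155.52 157.53] yaw z 2.2 F [0.23 0.62 0.39] w 0.7 ydir [-0. -0. -1.]
T [674.55 156.87  20.  ] d world [   5.4     1.35 -137.53] d tool-now cm [-0.13 13.75  0.59] d in target tool [-0.12 13.75  0.54] rotvec tool [0.21 0.23 0.07]
lev tip [[214.56 138.86]]
lev grip start [[219.68 259.25]]
```

View pics/wrist6.png

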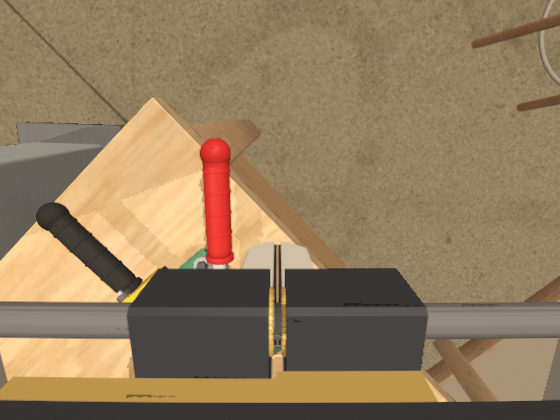

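Emit:
play_rows:
  motion:
    - [0,2.5,0.3,0,0,0,1]
    - [0,4.0,0.2,0,0,0,1]
    - [0,4.0,0,0,0,0,1]
    - [0,3.0,0,0,0,0,1]
    - [0,0,0,0,0,0,1]

```text
t: 7.02
ee_pos: [669.3, 155.1, 16.9]
orientation: [[0.037, -0.015, 0.999], [-0.999, -0.002, 0.037], [0.002, -1.0, -0.015]]
ft_force: [-0.6, -0.5, -0.7]
width: 0.8
```

```bash
python3 - <<'E'
from plan import *
plan(w(p,L(140,14+13+17.5,22)),np.radians(2))
cap('wrist','wrist7.png')
E
```

```text
t 7.02 ee [669.27 155.06  16.92] yaw z 2.1 F [-0.63 -0.49 -0.7 ] w 0.8 ydir [-0.01 -0.   -1.  ]
T [649.07 155.97  22.  ] d world [-20.2    0.91   5.08] d tool-now cm [-0.16 -0.48 -2.02] d in target tool [-0.16 -0.51 -2.02] rotvec tool [0.86 0.11 0.1 ]
```

View pics/wrist7.png

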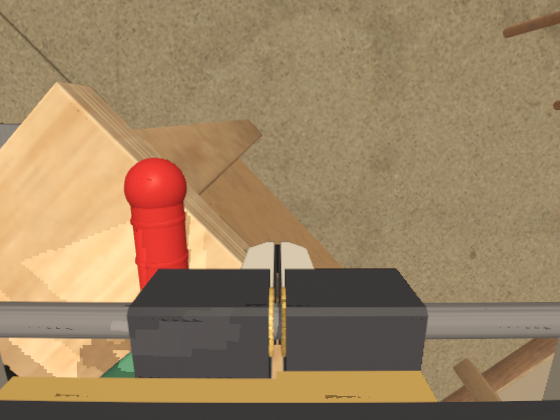

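Emit:
play_rows:
  motion:
    - [-0.1,-0.3,-0.6,0,0,0,1]
    - [0,0,-0.6,0,0,0,1]
    - [0,0,-0.5,0,0,0,1]
    - [0,0,-0.3,0,0,0,1]
    - [0,0,0,0,0,0,1]

```text
t: 7.48
ee_pos: [655.0, 156.4, 29.5]
orientation: [[0.036, 0.002, 0.999], [-0.999, 0.001, 0.036], [-0.001, -1.0, 0.002]]
ft_force: [-0.9, -0.6, 0.3]
width: 0.7
```

Emit:
play_rows:
  motion:
    - [-0.1,0,-0.3,0,-1,0,1]
    - [-0.1,0,-0.3,0,-1.2,0,1]
    - [-0.1,0,-0.3,0,-1.2,0,1]
    - [-0.1,0,-0.3,0,-1.2,0,1]
    - [-0.1,0,-0.3,0,-1.2,0,1]

```text
t: 7.9
ee_pos: [640.3, 160.0, 27.7]
orientation: [[0.139, 0.002, 0.99], [-0.99, 0.0, 0.139], [0.0, -1.0, 0.002]]
ft_force: [1.7, -0.0, -0.9]
width: 0.9
```

```bash
python3 - <<'E'
from plan import *
plan(w(p,L(140,14+13+17.5,20,.72-.1)),np.radians(2+5.7))
for n in ['wrist','top','scene']:cap(n,n+'8.png')
im=cv2.imread('pics/scene8.png');cv2.imwrite('pics/scene8c.png',cv2.resize(im[130:250,170:320],None,fx=5,fy=5,interpolation=cv2.INTER_CUBIC))
E
```

```text
t 7.90 ee [640.27 159.98  27.74] yaw z 8.0 F [ 1.66 -0.04 -0.87] w 0.9 ydir [ 0.  0. -1.]
T [634.75 159.22  20.  ] d world [-5.52 -0.76 -7.74] d tool-now cm [-0.    0.77 -0.56] d in target tool [ 0.    0.77 -0.56] rotvec tool [-0.09  0.28  0.01]
```

View pics/wrist8.png

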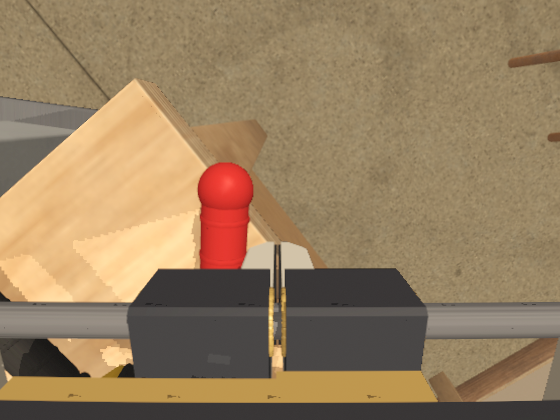

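View pics/scene8c.png

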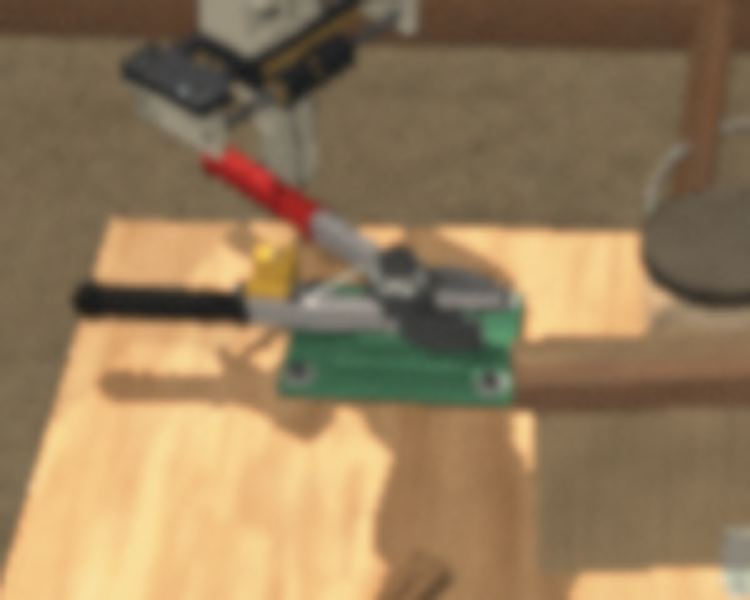

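Emit:
play_rows:
  motion:
    - [-0.1,0.2,-0.35,0,-1.2,0,1]
    - [-0.1,0.2,-0.35,0,-1.2,0,1]
    - [-0.1,0.1,-0.35,0,-1.2,0,1]
    - [-0.1,0,-0.35,0,-1.2,0,1]
    - [-0.1,0,-0.35,0,-1.2,0,1]

```text
t: 8.47
ee_pos: [621.4, 161.9, 22.5]
orientation: [[0.242, -0.0, 0.97], [-0.97, 0.0, 0.242], [-0.0, -1.0, 0.0]]
ft_force: [1.4, -0.2, -0.6]
width: 0.9
```

Emit:
play_rows:
  motion:
    - [-0.1,0,-0.35,0,-1.2,0,1]
    - [-0.1,0,-0.3,0,-1.2,0,1]
    - [-0.1,0,-0.3,0,-1.2,0,1]
    - [-0.1,0,-0.3,0,-1.2,0,1]
    - [-0.1,0,-0.3,0,-1.2,0,1]

```text
t: 8.88
ee_pos: [605.2, 162.3, 22.5]
orientation: [[0.342, 0.0, 0.94], [-0.94, 0.0, 0.342], [-0.0, -1.0, 0.0]]
ft_force: [2.8, 0.8, -0.5]
width: 0.3
```

```bash
python3 - <<'E'
from plan import *
plan(w(p,L(140,14+13+17.5,22,.72-.32)),np.radians(20.3))
plan(w(p,L(140,14+13+17.5,22,.72-.47)),np.radians(28.9))
for n in ['wrist','top','scene']:cap(n,n+'9.png')
im=cv2.imread('pics/scene9.png');cv2.imwrite('pics/scene9c.png',cv2.resize(im[130:250,170:320],None,fx=5,fy=5,interpolation=cv2.INTER_CUBIC))
E
```

```text
t 8.88 ee [605.19 162.27  22.52] yaw z 20.0 F [ 2.8   0.8  -0.49] w 0.3 ydir [ 0.  0. -1.]
T [602.56 161.24  22.  ] d world [-2.63 -1.04 -0.52] d tool-now cm [ 0.01  0.05 -0.28] d in target tool [ 0.01  0.05 -0.28] rotvec tool [-0.   -0.32 -0.  ]
t 8.88 ee [605.19 162.27  22.52] yaw z 20.0 F [ 2.8   0.8  -0.49] w 0.3 ydir [ 0.  0. -1.]
T [580.71 158.55  22.  ] d world [-24.48  -3.72  -0.52] d tool-now cm [-0.49  0.05 -2.43] d in target tool [-0.86  0.05 -2.32] rotvec tool [-0.   -8.92 -0.  ]
```

View pics/wrist9.png

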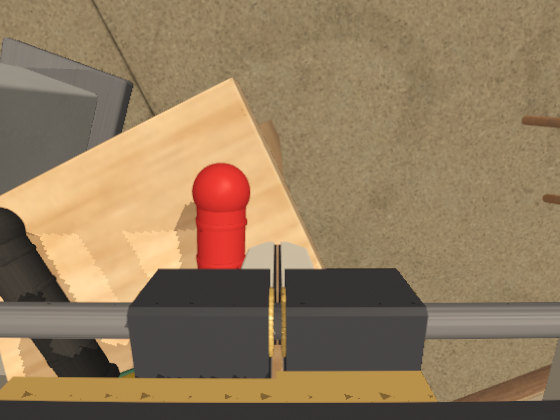

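View pics/scene9c.png

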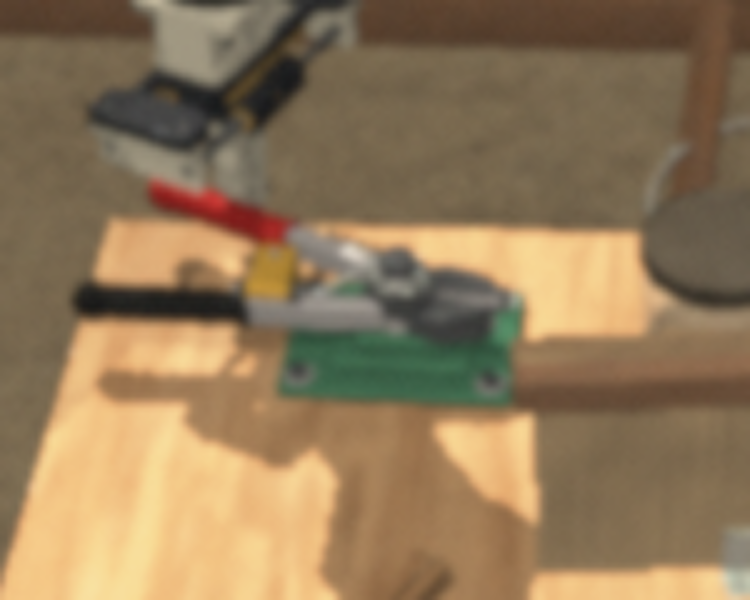

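Emit:
play_rows:
  motion:
    - [-0.06,0,-0.2,0,-0.8,0,1]
    - [-0.06,0,-0.2,0,-0.8,0,1]
    - [-0.06,0,-0.2,0,-0.8,0,1]
    - [-0.06,0,-0.2,0,-0.8,0,1]
    - [-0.06,0,-0.2,0,-0.8,0,1]

```text
t: 9.45
ee_pos: [594.9, 161.6, 22.6]
orientation: [[0.406, -0.0, 0.914], [-0.914, 0.0, 0.406], [-0.0, -1.0, 0.0]]
ft_force: [1.6, 1.9, -1.4]
width: 0.5
```

Emit:
play_rows:
  motion:
    - [-0.06,0,-0.2,0,-0.8,0,1]
    - [-0.06,0,-0.2,0,-0.8,0,1]
    - [-0.06,0,-0.15,0,-0.8,0,1]
    - [-0.05,0,-0.15,0,-0.6,0,1]

```text
t: 9.78
ee_pos: [587.6, 160.7, 22.7]
orientation: [[0.453, 0.0, 0.892], [-0.892, 0.0, 0.453], [-0.0, -1.0, 0.0]]
ft_force: [2.2, 1.8, -1.5]
width: 0.4
```

Emit:
play_rows:
  motion:
    - [-0.05,0,-0.12,0,-0.5,0,1]
    - [-0.05,0,-0.12,0,-0.5,0,1]

```text
t: 9.95
ee_pos: [585.1, 160.3, 22.7]
orientation: [[0.468, 0.0, 0.884], [-0.884, 0.0, 0.468], [-0.0, -1.0, 0.0]]
ft_force: [2.5, 1.8, -1.8]
width: 0.7
```

Emit:
play_rows:
  motion:
    - [-0.03,0,-0.1,0,-0.4,0,1]
    - [-0.03,0,-0.1,0,-0.4,0,1]
    - [-0.03,0,-0.1,0,-0.2,0,1]

```text
t: 10.2
ee_pos: [582.1, 159.7, 22.7]
orientation: [[0.483, 0.0, 0.876], [-0.876, 0.0, 0.483], [-0.0, -1.0, 0.0]]
ft_force: [1.6, 2.0, -1.6]
width: 0.4
```

Emit:
play_rows:
  motion:
    - [-0.02,0,-0.08,0,0,0,1]
    - [-0.02,0,-0.08,0,0,0,1]

```text
t: 10.37
ee_pos: [580.5, 159.2, 22.6]
orientation: [[0.483, 0.0, 0.876], [-0.876, 0.0, 0.483], [0.0, -1.0, 0.0]]
ft_force: [0.4, 1.9, -1.4]
width: 0.4
```

```bash
python3 - <<'E'
from plan import *
plan(w(p,L(140,14+13+17.5,22,.72-.47)),np.radians(28.9))
for n in ['wrist','top','scene']:cap(n,n+'10.png')
im=cv2.imread('pics/scene10.png');cv2.imwrite('pics/scene10c.png',cv2.resize(im[130:250,170:320],None,fx=5,fy=5,interpolation=cv2.INTER_CUBIC))
im=cv2.imread('pics/top10.png');cv2.imwrite('pics/top10c.png',cv2.resize(im[140:260,150:300],None,fx=5,fy=5,interpolation=cv2.INTER_CUBIC))
E
```

```text
t 10.37 ee [580.49 159.17  22.64] yaw z 28.9 F [ 0.39  1.92 -1.4 ] w 0.4 ydir [ 0.  0. -1.]
T [580.71 158.55  22.  ] d world [ 0.22 -0.62 -0.64] d tool-now cm [ 0.06  0.06 -0.01] d in target tool [ 0.06  0.06 -0.01] rotvec tool [-0.   -0.04  0.  ]
```

View pics/scene10c.png

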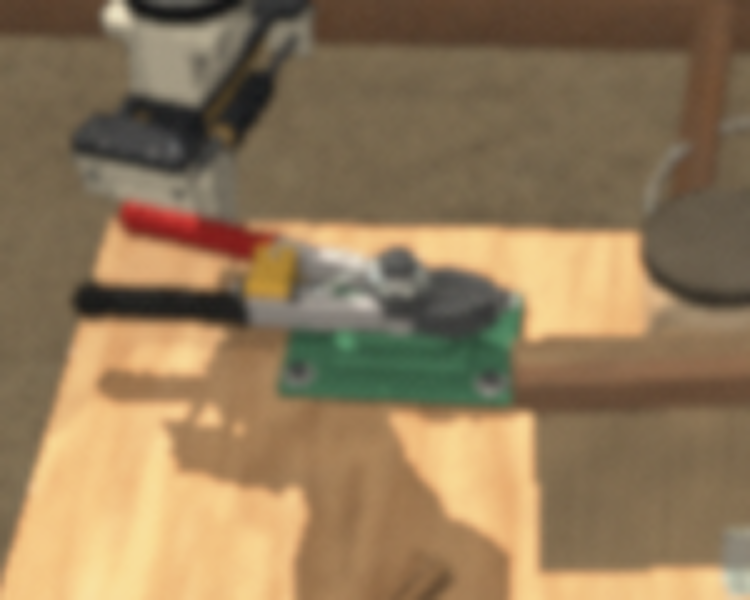

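View pics/top10c.png

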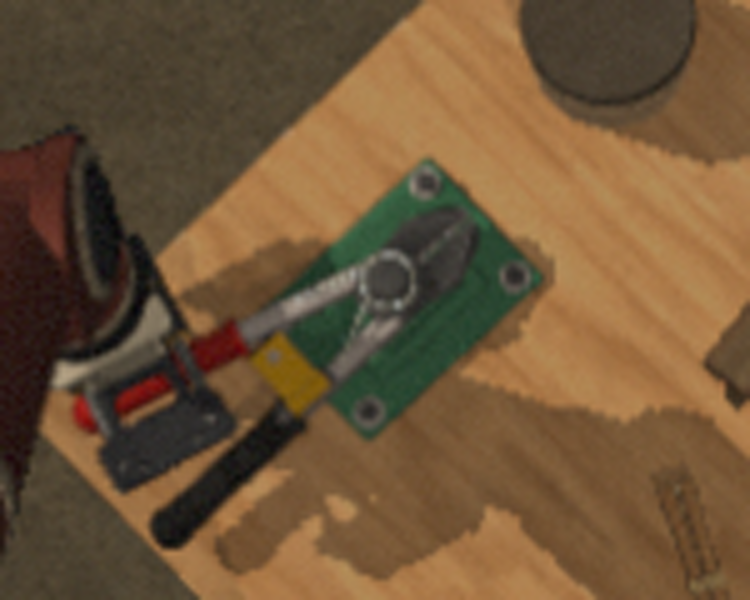

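Emit:
play_rows:
  motion:
    - [-0.02,0,-0.08,0,-0.2,0,1]
    - [-0.02,0,-0.08,0,-0.2,0,1]

```text
t: 10.68
ee_pos: [579.0, 158.8, 22.7]
orientation: [[0.489, 0.0, 0.872], [-0.872, 0.0, 0.489], [0.0, -1.0, 0.0]]
ft_force: [2.1, 2.9, -1.2]
width: 0.2
```

Emit:
play_rows:
  motion:
    - [0,0,-0.08,0,0,0,1]
    - [0,0,-0.08,0,0,0,1]

```text
t: 10.85
ee_pos: [577.4, 158.2, 22.6]
orientation: [[0.489, -0.0, 0.872], [-0.872, 0.0, 0.489], [-0.0, -1.0, 0.0]]
ft_force: [2.0, 3.1, -2.1]
width: 0.6
```

Emit:
play_rows:
  motion:
    - [0,0,-0.06,0,0,0,1]
    - [0,0,-0.06,0,0,0,1]

```text
t: 11.02
ee_pos: [576.3, 157.8, 22.7]
orientation: [[0.489, -0.0, 0.872], [-0.872, 0.001, 0.489], [-0.001, -1.0, 0.0]]
ft_force: [1.7, 2.8, -1.2]
width: 0.9
```

Emit:
play_rows:
  motion:
    - [0,0,-0.06,0,0,0,1]
    - [0,0,-0.06,0,0,0,1]

```text
t: 11.18
ee_pos: [575.3, 157.3, 22.7]
orientation: [[0.489, -0.0, 0.872], [-0.872, 0.001, 0.489], [-0.001, -1.0, 0.0]]
ft_force: [1.5, 3.5, -1.1]
width: 0.5
```

```bash
python3 - <<'E'
from plan import *
plan(w(p,L(140,14+13+17.5,22,.72-.47)),np.radians(28.9))
for n in ['wrist','top']:cap(n,n+'11.png')
im=cv2.imread('pics/top11.png');cv2.imwrite('pics/top11c.png',cv2.resize(im[180:260,160:240],None,fx=7,fy=7,interpolation=cv2.INTER_CUBIC))
E
```

```text
t 11.18 ee [575.31 157.34  22.7 ] yaw z 29.3 F [ 1.52  3.51 -1.13] w 0.5 ydir [-0.  0. -1.]
T [580.71 158.55  22.  ] d world [ 5.4   1.21 -0.7 ] d tool-now cm [0.16 0.07 0.53] d in target tool [0.15 0.07 0.53] rotvec tool [-0.01  0.38 -0.04]
```

View pics/top11c.png

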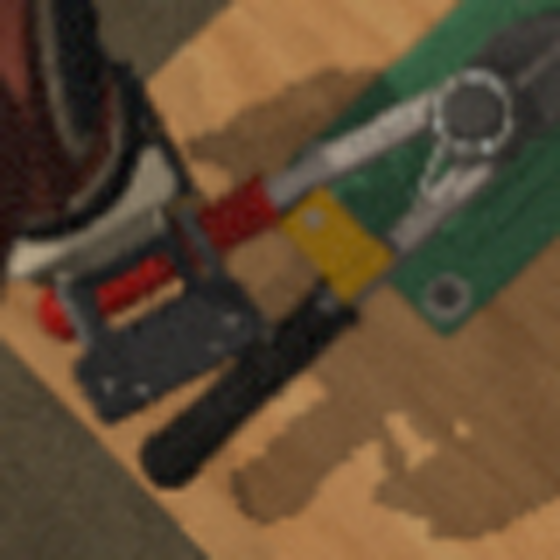

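View pics/wrist11.png

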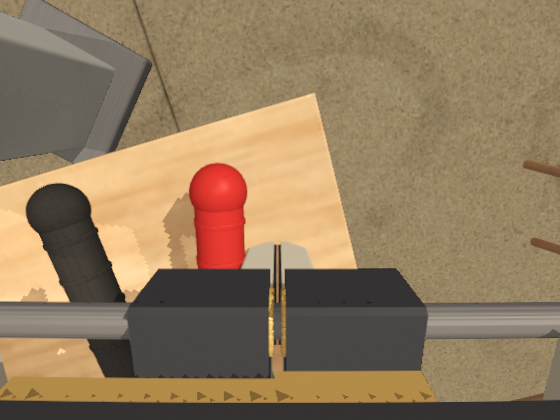

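```bash
python3 - <<'E'
from plan import *
for a in [.30,.28,.26,.25,.24,.22,.2]:
    print(a,'levtip wrist',proj('wrist',w(p,L(193,14,40,a)))[0],'top',(proj('top',w(p,L(193,14,40,a)))[0]-[160,180])*7+3)
print('bartip',proj('wrist',w(p,[-194,-14,40])))
E
```

```text
0.3 levtip wrist [240.59 167.58] top [ 25.49 299.11]
0.28 levtip wrist [231.73 166.53] top [ 28.87 307.95]
0.26 levtip wrist [222.85 165.65] top [ 32.42 316.73]
0.25 levtip wrist [218.41 165.28] top [ 34.27 321.09]
0.24 levtip wrist [213.96 164.96] top [ 36.16 325.44]
0.22 levtip wrist [205.06 164.44] top [ 40.07 334.07]
0.2 levtip wrist [196.16 164.1 ] top [ 44.16 342.62]
bartip [[ 49.59 183.53]]
```

Emit:
play_rows:
  motion:
    - [0,0,-0.06,0,0,0,1]
    - [0,0,-0.06,0,0,0,1]

```text
t: 11.45
ee_pos: [574.9, 157.2, 22.8]
orientation: [[0.489, 0.001, 0.872], [-0.872, 0.001, 0.489], [-0.0, -1.0, 0.002]]
ft_force: [3.6, 5.0, -3.7]
width: 0.2
```

Emit:
play_rows:
  motion:
    - [0,0,-0.06,0,0,0,1]
    - [0,0,-0.06,0,0,0,1]

```text
t: 11.62
ee_pos: [574.7, 157.1, 22.8]
orientation: [[0.489, 0.003, 0.872], [-0.872, 0.002, 0.489], [-0.0, -1.0, 0.004]]
ft_force: [4.0, 6.1, -3.4]
width: 0.6
```

Emit:
play_rows:
  motion:
    - [-0.03,0,-0.06,0,0,0,1]
    - [-0.03,0,-0.06,0,0,0,1]
    - [0,0,-0.06,0,0,0,1]

```text
t: 11.87
ee_pos: [574.5, 157.0, 23.0]
orientation: [[0.489, 0.007, 0.872], [-0.872, 0.002, 0.489], [0.001, -1.0, 0.007]]
ft_force: [7.3, 6.4, -6.6]
width: 0.3
```

Emit:
play_rows:
  motion:
    - [0,0,-0.06,0,0,0,1]
    - [0,0,0,0,0,0,1]
    - [0,0,0,0,0,0,1]

```text
t: 12.12
ee_pos: [574.4, 156.9, 23.0]
orientation: [[0.49, 0.008, 0.872], [-0.872, 0.003, 0.49], [0.001, -1.0, 0.008]]
ft_force: [6.6, 6.7, -5.7]
width: 0.8
```

Emit:
play_rows:
  motion:
    - [0,0,-0.06,0,0,0,1]
    - [0,0,-0.06,0,0,0,1]
    - [0,0,0,0,0,0,1]
    - [0,0,0,0,0,0,1]
    - [0,0,0,0,0,0,1]

```text
t: 12.53
ee_pos: [574.3, 156.9, 23.0]
orientation: [[0.49, 0.01, 0.872], [-0.872, 0.004, 0.49], [0.002, -1.0, 0.01]]
ft_force: [8.4, 6.7, -7.6]
width: 0.7
```

Emit:
play_rows:
  motion:
    - [0,0,0,0,0,0,1]
    - [0,0,0,0,0,0,1]
    - [0,0,0,0,0,0,1]
    - [0,0,0,0,0,0,1]
    - [0,0,0,0,0,0,1]

```text
t: 12.95
ee_pos: [574.3, 156.9, 23.0]
orientation: [[0.49, 0.01, 0.872], [-0.872, 0.003, 0.49], [0.002, -1.0, 0.01]]
ft_force: [8.4, 6.2, -8.1]
width: 0.4
```

```bash
python3 - <<'E'
from plan import *
s,R=st(); print('tool F',R.T@s['ft_force'])
for n in ['wrist','top','scene']:cap(n,n+'12.png')
im=cv2.imread('pics/top12.png');a=cv2.resize(im[180:260,160:240],None,fx=5,fy=5,interpolation=cv2.INTER_CUBIC)
im=cv2.imread('pics/scene12.png');b=cv2.resize(im[150:230,170:250],None,fx=5,fy=5,interpolation=cv2.INTER_CUBIC)
cv2.imwrite('pics/both12.png',np.hstack([a,b]))
E
```

```text
t 12.95 ee [574.25 156.92  23.  ] yaw z 29.3 F [ 8.41  6.18 -8.06] w 0.4 ydir [ 0.01  0.   -1.  ]
tool F [-1.28  8.16 10.28]
```

View pics/both12.png

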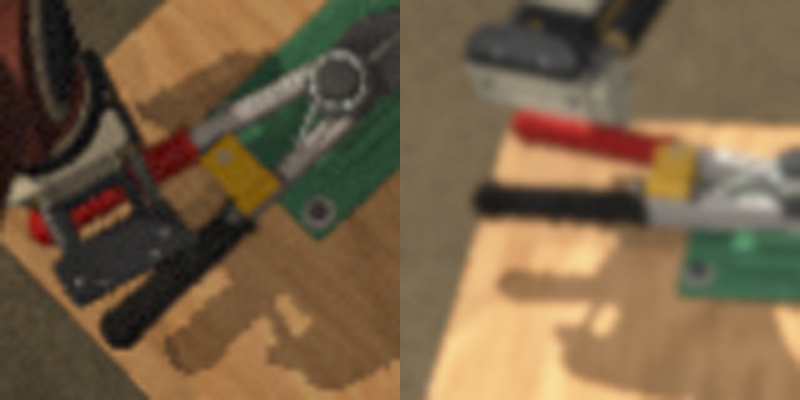

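View pics/wrist12.png

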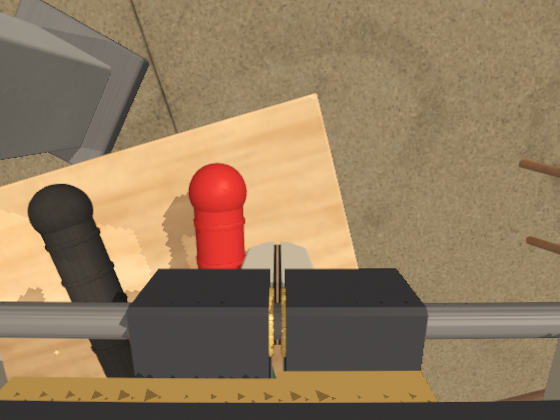

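View pics/scene12.png

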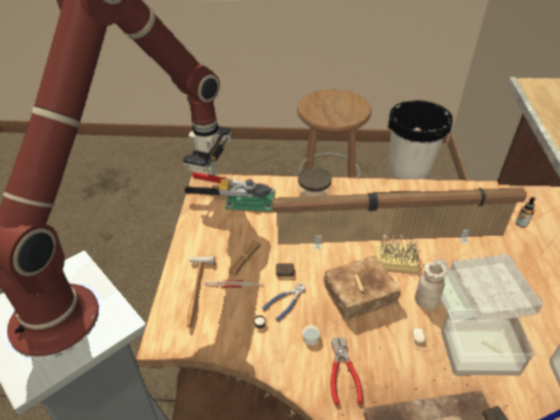

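Emit:
play_rows:
  motion:
    - [0,0.05,0,0,0,0,1]
    - [0,0.05,0,0,0,0,1]
    - [0,0,0,0,0,0,1]
    - [0,0,0,0,0,0,1]

```text
t: 13.43
ee_pos: [574.4, 157.0, 22.9]
orientation: [[0.49, 0.01, 0.872], [-0.872, 0.004, 0.49], [0.002, -1.0, 0.011]]
ft_force: [6.3, 6.3, -1.3]
width: 0.6
```

```bash
python3 - <<'E'
from plan import *
s,R=st(); print('tool F',R.T@s['ft_force'])
E
```

```text
t 13.43 ee [574.42 156.95  22.89] yaw z 29.3 F [ 6.25  6.26 -1.31] w 0.6 ydir [ 0.01  0.   -1.  ]
tool F [-2.4   1.4   8.51]
```

Emit:
play_rows:
  motion:
    - [0,0.02,-0.06,0,0,0,1]
    - [0,0.02,-0.06,0,0,0,1]
    - [0,0,0,0,0,0,1]
    - [0,0,0,0,0,0,1]

```text
t: 13.77
ee_pos: [574.3, 156.9, 22.9]
orientation: [[0.49, 0.012, 0.872], [-0.872, 0.005, 0.49], [0.002, -1.0, 0.013]]
ft_force: [6.9, 7.7, -1.5]
width: 0.4
```

Emit:
play_rows:
  motion:
    - [0,0,0,0,0,0,1]
    - [0,0,0,0,0,0,1]
    - [0,0,0,0,0,0,1]
    - [0,0,0,0,0,0,1]
    - [0,0,0,0,0,0,1]

```text
t: 14.18
ee_pos: [574.3, 157.0, 22.9]
orientation: [[0.49, 0.012, 0.872], [-0.872, 0.005, 0.49], [0.002, -1.0, 0.013]]
ft_force: [8.0, 8.0, -2.2]
width: 0.6
```

```bash
python3 - <<'E'
from plan import *
s,R=st(); print('tool F',R.T@s['ft_force'])
cap('wrist','w13.png')
print(spotter.recognise('flip_stop','wrist')[:1])
for a in [.27,.26,.25,.24,.23]: print(a,proj('wrist',w(p,L(193,14,40,a)))[0])
E
```

```text
t 14.18 ee [574.34 156.95  22.92] yaw z 29.3 F [ 8.    7.96 -2.23] w 0.6 ydir [ 0.01  0.   -1.  ]
tool F [-3.02  2.37 10.84]
[]
0.27 [230.32 166.49]
0.26 [225.86 166.08]
0.25 [221.4  165.72]
0.24 [216.94 165.39]
0.23 [212.47 165.11]
```

Steady at about 10.8 N normal, with the lever at 0.24–0.25 rad to the bar (0.47–0.48 pressed), so it is on the stop. I'm handing the job in.

```bash
python3 -c "
from station import ticket
print(ticket.finish_job())"
```

```text
the job is handed in; nothing more can be done
None
```

The stop is down and the lever is pressed in onto it. I handed the job in at 14.2 s with the arm still holding it there. The hand-in gives no verdict.

**What I did:**
- I tipped the yellow flip stop over with the closed fingers. The wrist and scene pictures then showed it lying level between bar and lever.
- I moved round to the lever's outer side and pressed the red lever in slowly with a finger back, until it stopped moving.

**Last checks:**
- **Firm on the stop:** the push rose from about 3 N to about 10.8 N across the lever while the fingertip moved only about 1 mm. It held steady over the last half second.
- **Lever angle:** the wrist view puts it at about 0.24–0.25 rad to the bar, so about 0.47–0.48 rad pressed in, as expected at the stop. The gap to the black bar was clearly open in the pictures.
- **Other things on the bench:** the last scene picture showed them where they were. I judged this by eye.

**What was off:**
- **Stop push:** one reading showed a brief force of about 19 N on the fingers.
- **Holding force:** the lever was also being pushed upwards by about 8 N. I eased that to about 2 N before handing in.
- **Flip stop in the last picture:** the recogniser found none. The gripper hides it in that view, so the stop's last sighting is from the top and scene pictures about 1 s earlier.

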